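# Locate a welded housing and clamp it with the hand-pumped fixture

### The job

Set up the welded grey housing for inspection in the clamping fixture: with a fingertip, push it along its nest until it is fully home against the end stop. Then pump the red plunger with full strokes, right down and right back up each time, until the indicator pin stands fully out and the housing is clamped, and leave the plunger released. Do not lift the housing, do not touch the pin, and leave the other things on the bench alone.

Things in the scene. Friction and masses are not known exactly. Their poses are not given: they have to be found in the camera images.
- fixture: the hand-pumped clamping fixture, fixed: grey base plate 150 x 270 x 14 mm. Origin: centre of its underside. x points away from the robot along the nest to the end stop, y left, z up. Right half: blue pump block, x -33 to +33, y -129 to -31 mm, top z 58, with red plunger (axis x 0, y -58) and indicator pin (axis x 0, y -108). Left half: the nest, open and clear towards the robot
- nest (a point): point on the black nest floor (17 mm above the bench) where the centre of the housing's underside lies when home and clamped; axes as the fixture's. In this frame: stop face at x +31, top 18 mm above the floor; fixed dark steel jaw's face at y -21 (x -65 to +25, top at z 16); moving jaw's open face at y +28 (x -22 to +22, top at z 17); blue clamp cylinder from y +53 (x -26 to +26, top at z 29 mm)
- housing: the welded plastic housing to clamp, two grey shells, a box 42 x 62 x 22 mm, about 30 g, loose on the nest floor. Origin: centre of its underside. Its 62 mm side (its y axis) lies along the nest's x. It starts 14 to 32 mm short of the stop, 1 to 5 mm left of its clamped line, turned by up to 3 degrees, and slides easily; until pumped shut the jaws leave it 4 to 7 mm of play
- plunger_top (a point): top centre of the plunger's red mushroom head (38 mm across, nearly flat), 107 mm above the bench while the plunger is up; it moves down with the plunger. The pin stands 50 mm to its right
- plunger (a joint): travel of the plunger, m: 0 = up, released; 0.016 = pressed down to its stop. A spring pushes it back up with 4 N at the top and 10 N at the bottom; pumping adds up to 5 N on the way down
- pin (a joint): how far the indicator pin stands out, m: 0 = in, about 0.024 = fully out. Starts between 0 and 0.006. Each full stroke of the plunger drives it up, on the way down, by 4 to 9 mm (the first by 2 to 9), and it stays there. Strokes below about four fifths never bring it fully out; let the plunger come back to the top each time. 3 to 5 full strokes in all; further ones do nothing
- pin_top (a point): top centre of the indicator pin's orange cap (13 mm across), 74 mm above the bench when the pin is in, 98 mm when fully out
- pin_body: the indicator pin with its orange cap, 13 mm across and 6 mm high, on a 9 mm brass pin whose green ring shows at its root only when it is fully out; origin at the cap's underside. Not to be touched
- jaw_pad: the moving steel jaw with its black face, 44 x 11 x 15 mm, left of the housing; origin at the middle of its back. For each mm that the pin rises it moves 0.4 mm right, towards the housing, and so clamps it against the fixed jaw during the last stroke
- housing_white: bystander: another welded housing, white over black, 37 x 53 x 23 mm, loose on the bench to the right of the fixture; origin under its centre
- horn_brass: bystander: sand-coloured horn blank, a turned post 26 mm across and 50 mm tall, standing loose on the bench to the right of the fixture; origin under its centre
- dial_gauge: bystander: dial indicator lying on its back, 130 x 56 x 17 mm, loose on the bench to the right; origin under its centre

How it is judged:
By the outcome, as a careful person would: the job done as asked, in the order asked, and still so for the second after the job is handed in, with the robot touching nothing.
It also fails if it takes over 48 s, if anything falls off the work surface, if the arm or the gripper's body presses on something with over 40 N, if the wrist force passes 120 N, or if a joint passes its speed limit or range.

### The arm

A 6-joint arm with a two-finger parallel gripper is mounted at the origin on a cart in front of the work surface, level with it; the furniture and walls round the work are solid. World frame = base frame: x ahead of the robot, y to its left, z up, the work surface at z = 0. Lengths are in m, angles in rad, forces in N, time in s.
With the tool pointing down it reaches from about 0.25 to 0.725 m from the base axis. Payload 4 kg.
Tool frame: the origin (TCP) lies midway between the tips of the shut fingers; the grasp point (between the pads) lies 19 mm behind it; z points along the fingers, y is the direction in which the jaws open and shut (so a half turn about z gives the same grasp; the last joint's range is limited). The gripper opens to 85 mm and grips with 20 to 120 N. Pads are 22 mm wide; open, the fingers measure 114 mm over their backs; the gripper's body (76 mm by 85 mm) begins 54 mm behind the grasp point. The pads swing forward as they close: fully open they stand 13 mm farther back than shut.
Start: joints at [-1.269, 0.241, 0.005, 1.335, 0, 1.571], TCP at [0.149, -0.477, 0.202] pointing down, gripper open.
Joint ranges: [-2.72, 2.72], [-1.05, 1.87], [-1.09, 1.28], [-1.99, 2.15], [-1.42, 1.44], [-3.14, 3.14]. Speed limits (rad/s): [2.79, 2.79, 3.14, 3.14, 3.14, 3.14].

### API

Orientations are given as a unit quaternion [x, y, z, w].
In Python, from workcell import get_obs, camera, camera_model, job_done, masks_of gives the robot as it stands.
- The arm moves only by the tool jog_arm, never from a script. Its argument "deltas" is a list that holds one entry, the list of rows, each a list of 7 numbers: the shift along the tool's x, y, z in mm, then the turn, a rotation vector about the tool's x, y, z in degrees, then the finger opening in mm, from 0 to 85.4. A call has 1 to 5 rows; each row shifts and turns the pose as measured when the row begins, along the tool's axes as they then stand; what a row does not reach is not made up. A row lasts 1/10 s, in which the tool goes at most 50 mm and 8.59 degrees, less where a joint would pass 70% of its speed; a pose out of reach is approached as far as the arm can. A call with a gripper value outside its range is refused whole. The fingers move at their own pace and stop on an object; the grip force is fixed at half the most. Time passes only in rows, so rows that do not move let the fingers close. It gives the time, the measured TCP pose, the force and the opening at its end, in the units of the state.
- get_obs(): the state, without advancing time (a new reading comes with each control period).
- camera(name): name is "scene" or "top" or "wrist"; returns the picture (384x512x3 uint8, red, green, blue); there is no depth.
- camera_model(name): a dict with "fovy" (degrees; the focal length in pixels is half the picture's height over the tangent of half this angle, whatever the lens; pixels are square), "cx", "cy" (the principal point, pixels), "pose" (4x4, takes a point from camera to world coordinates); the wrist camera has in their place "T_tool_cam" (4x4, takes a point from camera to tool coordinates, whose origin is the TCP and whose axes are the flange's). Camera axes: x right, y down, z forward; pixel columns grow to the right and rows downward; lengths in m; the calibration is good to about 2 mm. A picture is of the moment at which its call begins: read the wrist's pose just before it. camera_model takes no time and is no camera call.
- job_done(): hands the job in, once; it reports no verdict.
Trained networks look in the newest picture that a camera, given by its name, has taken for a name from the list of things; names that differ only in an ending like _2 or _b are one class to them, and where a whole thing is asked for, a point or a joint stands for the part that bears it (a point fixed in the world has none). Each returns a list of dicts, best first, with "conf" (0 to 1); they miss things now and then, are a little off and sometimes report something else, mostly with a low value. They report only what shows in the picture. A call takes as long as a camera call.
- masks_of(target, camera): "pixels" (384x512 bool, what is visible of it) and "at" ([column, row] in pixels, amid what is visible of it).
The state is a dict: "clock": time; "joint_pos": joint angles; "joint_vel": joint speeds; "tau": joint torques, N m; "eef_pos": TCP position; "tool_rot": TCP orientation; "ft_force": force on the tool from outside, world axes, zero at the start; "ft_torque": the same for the moment, N m; "grip_width": finger opening in m.
Only numpy, scipy, OpenCV 4.12 (cv2) and the standard library are available. Lean on these libraries where they do the work, as an engineer would, in place of code of your own. Each camera call takes 0.05 s, during which the arm holds its last target. There are 200 camera calls.

## Working session

There is one attempt and no reset: what is moved stays moved. The work goes in short steps, Python scripts to look and compute and a tool call to move; the robot and the scene stay as the last step left them, time stands still between calls to the robot, and variables do not carry over. Pictures are saved under pics/ and viewed, about 8 in all and at most 12, crops included, and the job is handed in when it is done.

Besides the shell and the picture viewer there is one more tool, called after "Emit:" in YAML: its name, and indented under it one key for each argument. jog_arm: Moves the arm, as the interface text tells. Its arguments: {"type":"object","properties":{"deltas":{"type":"array"}},"required":["deltas"]}

```bash
mkdir -p pics
cat > h.py <<'E'
import numpy as np,cv2
from workcell import *
from scipy.spatial.transform import Rotation as R
def ray(name,uv,z):
    m=camera_model(name);f=192/np.tan(np.radians(m["fovy"])/2)
    if "pose" in m: T=np.array(m["pose"])
    else:
        o=get_obs();W=np.eye(4);W[:3,:3]=R.from_quat(o["tool_rot"]).as_matrix();W[:3,3]=o["eef_pos"];T=W@np.array(m["T_tool_cam"])
    d=T[:3,:3]@np.array([(uv[0]-m["cx"])/f,(uv[1]-m["cy"])/f,1]);p=T[:3,3]
    return p+d*(z-p[2])/d[2]
def save(im,n,s=1): cv2.imwrite("pics/"+n,cv2.resize(im[...,::-1],None,fx=s,fy=s,interpolation=cv2.INTER_CUBIC))
E
python3 - <<'E'
from h import *
for c in ["top","scene"]:
    im=camera(c); save(im,c+"0.png",1.5)
    for t,z in [("housing",.039),("plunger_top",.105),("pin_body",.077),("jaw_pad",.033),("fixture",.014),("housing_white",.023),("horn_brass",.05),("dial_gauge",.017)]:
        for r in masks_of(t,c)[:2]:
            print(c,t,round(r["conf"],2),np.round(r["at"],1),np.round(ray(c,r["at"],z),4),r["pixels"].sum())
print({k:np.round(v,3) for k,v in get_obs().items()}); print(camera_model("wrist")); print(camera_model("top"))
E
```

```text
top housing 0.55 [192.9 180.9] [0.536  0.1743 0.039 ] 363
top plunger_top 0.62 [224.6 159.9] [0.5758 0.0842 0.105 ] 185
top fixture 0.72 [213.5 170.3] [0.5696 0.125  0.014 ] 5157
top housing_white 0.85 [309.2 227.9] [ 0.416  -0.1277  0.023 ] 246
top horn_brass 0.37 [309.9 188.5] [ 0.5145 -0.1279  0.05  ] 52
top dial_gauge 0.95 [350.6 214.6] [ 0.4512 -0.2361  0.017 ] 458
scene housing 0.85 [202.7 226.2] [0.5407 0.171  0.039 ] 397
scene plunger_top 0.66 [225.7 188.9] [0.5571 0.0925 0.105 ] 100
scene jaw_pad 0.63 [184.  232.1] [0.5537 0.2131 0.033 ] 92
scene fixture 0.87 [218.4 230.1] [0.54   0.1298 0.014 ] 3924
scene horn_brass 0.59 [305.3 201.7] [ 0.4672 -0.0841  0.05  ] 155
scene dial_gauge 0.6 [346.7 202.7] [ 0.441  -0.2121  0.017 ] 253
{'clock': np.float64(0.9), 'joint_pos': array([-1.269,  0.241,  0.005,  1.335,  0.   ,  1.571]), 'joint_vel': array([ 0.003,  0.001, -0.001, -0.   , -0.001, -0.   ]), 'tau': array([ 0.0000e+00, -3.7220e+01,  2.5269e+01,  1.0000e-03, -0.0000e+00,
        0.0000e+00]), 'eef_pos': array([ 0.149, -0.477,  0.202]), 'tool_rot': array([ 0.989,  0.15 ,  0.  
[... 204 characters left out ...]
02861583129, 'T_tool_cam': array([[-1.18673138e-03, -9.59854482e-01, -2.80495927e-01,
         7.10293484e-02],
       [ 9.99999227e-01, -1.24346347e-03,  2.42909909e-05,
        -3.47659604e-04],
       [-3.72102254e-04, -2.80495681e-01,  9.59855215e-01,
        -1.71561324e-01],
       [ 0.00000000e+00,  0.00000000e+00,  0.00000000e+00,
         1.00000000e+00]])}
{'fovy': 57.61303946990133, 'cx': 255.826195230906, 'cy': 190.57770408267538, 'pose': array([[ 0.00596952, -0.98826068,  0.15266038,  0.37295561],
       [-0.99950828, -0.00119733,  0.03133302, -0.01834342],
       [-0.03078241, -0.15277235, -0.98778188,  0.92994247],
       [ 0.        ,  0.        ,  0.        ,  1.        ]])}
```

View pics/top0.png

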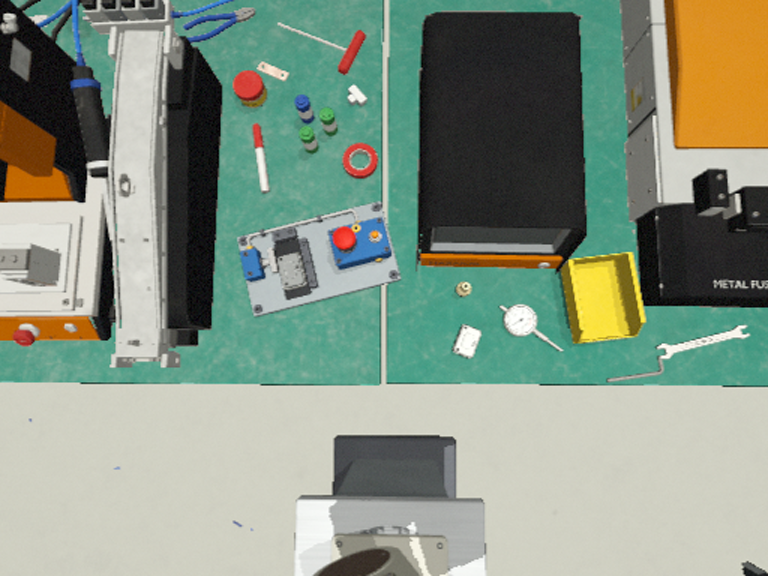

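View pics/scene0.png

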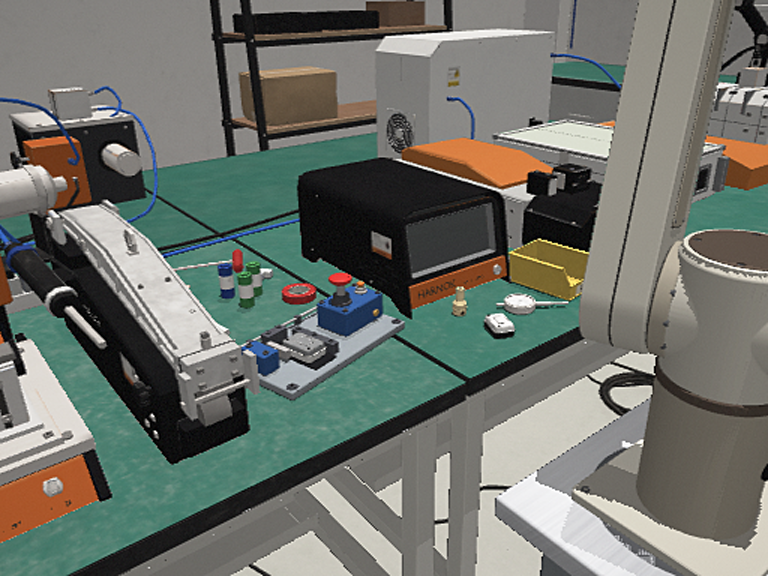

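The top picture shows the fixture centred near pixel (213,170) (unscaled), turned about +12.6°. The housing is at (193,181) and the plunger at about (228,159), with the pin to its right. The scene picture agrees, and the way to the fixture is clear at height. I'll move near it with the fingers closing, then look with the wrist camera.

Emit:
jog_arm:
  deltas:
    - [[27,-31,-4,0,0,0,0],[27,-31,-4,0,0,0,0],[27,-31,-4,0,0,0,0],[27,-31,-4,0,0,0,0],[27,-31,-4,0,0,0,0]]

```text
clock: 1.4
eef_pos: [0.2327, -0.2879, 0.2208]
tool_rot: [0.989, 0.145, 0.0, 0.0]
ft_force: [0.5, 0.2, 0.2]
grip_width: 0.0125
```

Emit:
jog_arm:
  deltas:
    - [[27,-31,-4,0,0,1,0],[27,-31,-4,0,0,1,0],[27,-31,-4,0,0,1,0],[27,-31,-4,0,0,1,0],[27,-31,-4,0,0,1,0]]

```text
clock: 1.9
eef_pos: [0.3261, -0.0964, 0.243]
tool_rot: [0.995, 0.099, 0.003, 0.002]
ft_force: [1.4, -1.0, 0.7]
grip_width: -0.0003
```

Emit:
jog_arm:
  deltas:
    - [[27,-31,-4,0,0,0,0],[27,-31,-4,0,0,0,0],[27,-31,-4,0,0,0,0],[27,-31,-4,0,0,0,0],[27,-31,-4,0,0,0,0]]

```text
clock: 2.4
eef_pos: [0.4311, 0.0887, 0.2658]
tool_rot: [0.995, 0.103, 0.005, 0.001]
ft_force: [0.5, -1.0, 0.3]
grip_width: -0.0002
```

Run:
```python
from h import *
im=camera("wrist"); save(im,"w0.png",1.5); cv2.imwrite("pics/w0raw.png",im[...,::-1])
for t,z in [("housing",.039),("plunger_top",.107),("pin_body",.077),("jaw_pad",.034),("fixture",.014)]:
    for r in masks_of(t,"wrist")[:2]:
        c=cv2.boxPoints(cv2.minAreaRect(np.argwhere(r["pixels"])[:,::-1].astype(np.float32)))
        print(t,round(r["conf"],2),np.round(r["at"],1),np.round(ray("wrist",r["at"],z),4),r["pixels"].sum(),[np.round(ray("wrist",q,z)[:2],3) for q in c])
o=get_obs();print(o["eef_pos"],R.from_quat(o["tool_rot"]).as_matrix()[:,0])
```

```text
housing 0.63 [199.3  47.5] [0.5406 0.1738 0.039 ] 2023 [array([0.562, 0.202]), array([0.573, 0.163]), array([0.515, 0.148]), array([0.503, 0.188])]
plunger_top 0.61 [294.6  15.3] [0.5764 0.0792 0.107 ] 1307 [array([0.585, 0.097]), array([0.593, 0.06 ]), array([0.564, 0.052]), array([0.557, 0.09 ])]
plunger_top 0.24 [170.4  22.7] [0.5474 0.1886 0.107 ] 469 [array([0.563, 0.197]), array([0.565, 0.188]), array([0.53 , 0.178]), array([0.527, 0.188])]
jaw_pad 0.93 [170.9  24.2] [0.5555 0.204  0.034 ] 475 [array([0.575, 0.215]), array([0.578, 0.203]), array([0.535, 0.192]), array([0.532, 0.204])]
fixture 0.7 [250.2  49.8] [0.5497 0.1123 0.014 ] 21097 [array([0.455, 0.261]), array([0.572, 0.271]), array([ 0.627, -0.001]), array([ 0.514, -0.034])]
[0.42984756 0.08586625 0.26518261] [0.97981597 0.19970895 0.00877537]
```

View pics/w0.png

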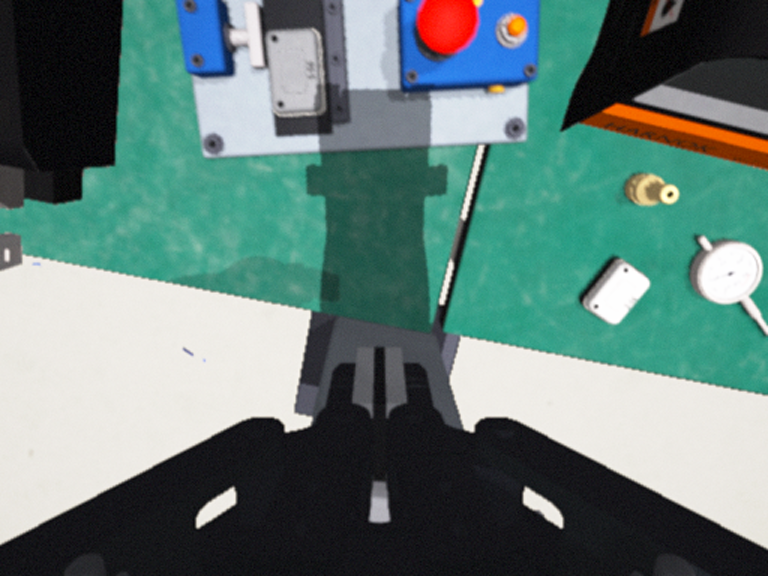

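The wrist picture (1.5x) shows the housing at (299,72), the plunger at (447,22), the pin at (513,28) and the fixture's near edge at y≈150. Everything sits at the upper edge, so I'll go forward for a full view.

Emit:
jog_arm:
  deltas:
    - [[36,-11,0,0,-0.5,0,0],[36,-11,0,0,0,0,0],[36,-11,0,0,0,0,0],[0,0,0,0,0,0,0]]

```text
clock: 3.1
eef_pos: [0.531, 0.1184, 0.2652]
tool_rot: [0.994, 0.107, -0.002, -0.004]
ft_force: [-0.2, 0.2, 1.2]
grip_width: -0.0001
```

Run:
```python
from h import *
im=camera("wrist"); save(im,"w1.png",1.5); cv2.imwrite("pics/w1raw.png",im[...,::-1])
for t,z in [("housing",.039),("plunger_top",.107),("pin_body",.077),("jaw_pad",.034),("fixture",.014)]:
    for r in masks_of(t,"wrist")[:2]:
        c=cv2.boxPoints(cv2.minAreaRect(np.argwhere(r["pixels"])[:,::-1].astype(np.float32)))
        print(t,round(r["conf"],2),np.round(r["at"],1),np.round(ray("wrist",r["at"],z),4),r["pixels"].sum(),[np.round(ray("wrist",q,z)[:2],4) for q in c])
o=get_obs();print(o["eef_pos"],R.from_quat(o["tool_rot"]).as_matrix())
```

```text
housing 0.65 [213.1 134.7] [0.539  0.1709 0.039 ] 1652 [array([0.5597, 0.1999]), array([0.571 , 0.1598]), array([0.5133, 0.1447]), array([0.5014, 0.1866])]
plunger_top 0.59 [303.9 126.5] [0.5758 0.0778 0.107 ] 1148 [array([0.5705, 0.0998]), array([0.6012, 0.0803]), array([0.5829, 0.0494]), array([0.5511, 0.0685])]
jaw_pad 0.65 [183.1 115. ] [0.5533 0.2118 0.034 ] 392 [array([0.5739, 0.2187]), array([0.5775, 0.2066]), array([0.5349, 0.1959]), array([0.5311, 0.2083])]
jaw_pad 0.51 [307.4 125.8] [0.5728 0.0624 0.034 ] 1110 [array([0.587 , 0.0901]), array([0.5964, 0.047 ]), array([0.5549, 0.0352]), array([0.5451, 0.0797])]
fixture 0.92 [260.1 112. ] [0.5757 0.1217 0.014 ] 24551 [array([0.6022, 0.2812]), array([0.669, 0.017]), array([ 0.5275, -0.0341]), array([0.4516, 0.2578])]
fixture 0.68 [306.6 124.5] [0.5732 0.0606 0.014 ] 1169 [array([0.5891, 0.0889]), array([0.599 , 0.0437]), array([0.553 , 0.0307]), array([0.5427, 0.0773])]
[0.52757466 0.11829015 0.2679616 ] [[ 0.97680787  0.21408888 -0.00351074]
 [ 0.21411184 -0.97677094  0.00864028]
 [-0.00157941 -0.00919158 -0.99995651]]
```

View pics/w1.png

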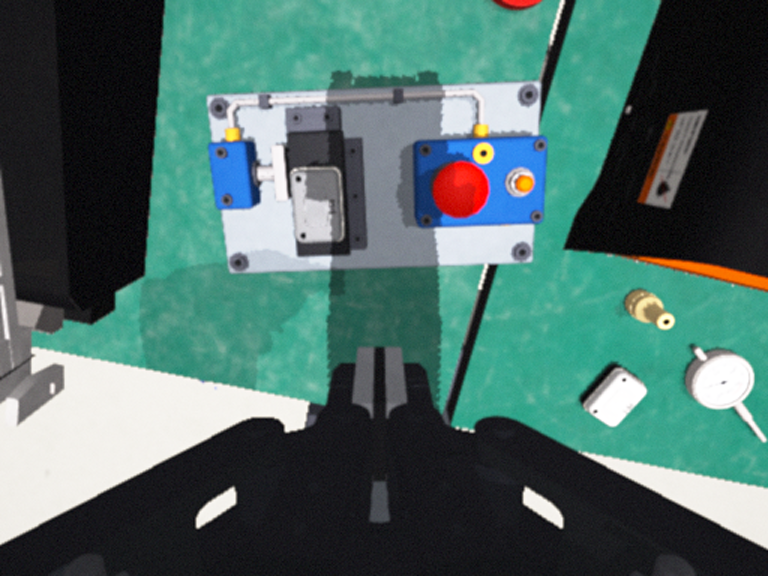

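```bash
cat > fit.py <<'E'
from h import *
from scipy.optimize import least_squares
def P(u,v,z): return ray("wrist",(u/1.5,v/1.5),z)[:2]
obs=[((207,97),(75,135),.014),((540,82),(75,-135),.014),((534,262),(-75,-135),.014),((229,271),(-75,135),.014),
((415,143),(33,-31),.058),((547,136),(33,-129),.058),((543,222),(-33,-129),.058),((415,229),(-33,-31),.058)]
W=np.array([P(*a,z) for a,b,z in obs]);F=np.array([b for a,b,z in obs])/1e3
A=lambda p:(np.array([[np.cos(p[2]),-np.sin(p[2])],[np.sin(p[2]),np.cos(p[2])]]))
s=least_squares(lambda p:(F@A(p).T+p[:2]-W).ravel(),[.57,.12,.2],loss="soft_l1",f_scale=.003).x
print("fixture",s,np.degrees(s[2]));print(np.round(1e3*(F@A(s).T+s[:2]-W),1).tolist())
tf=lambda w:np.round(1e3*(A(s).T@(np.array(w)-s[:2])),1)
for n,u,v,z in [("plunger",461,190,.107),("pin",524,184,.077),("h TL",292,168,.039),("h TR",340,167,.039),("h BR",344,241,.039),("h BL",298,244,.039),
 ("stop L",292,130,.035),("stop R",341,130,.035),("cyl TR",249,141,.046),("cyl BR",256,207,.046),("jaw TR",285,144,.034),("jaw BR",290,200,.034),("fjaw top",346,138,.033),("fjaw bot",353,247,.033)]: print(n,tf(P(u,v,z)),np.round(P(u,v,z),4))
E
python3 fit.py
python3 -c "
import cv2;im=cv2.imread('pics/w1raw.png')[60:190,130:370];cv2.imwrite('pics/w1c.png',cv2.resize(im,None,fx=3.3,fy=3.3,interpolation=cv2.INTER_CUBIC))"
```

```text
fixture [0.56123542 0.13080917 0.25522908] 14.623548923954049
[[1.0, 1.4], [1.3, -0.3], [-1.0, 1.4], [-2.9, -0.2], [1.5, 0.4], [0.7, -0.6], [-1.5, -0.7], [0.3, -1.3]]
plunger [  0.8 -57.8] [0.5766 0.075 ]
pin [ 1.000e-01 -1.076e+02] [0.5885 0.0267]
h TL [16.2 65.5] [0.5604 0.1982]
h TR [15.4 27.4] [0.5692 0.1612]
h BR [-44.   27.9] [0.5116 0.1467]
h BL [-45.1  66. ] [0.501  0.1833]
stop L [44.9 63.6] [0.5886 0.2037]
stop R [43.3 25.2] [0.5968 0.1662]
cyl TR [38.  95.3] [0.5739 0.2327]
cyl BR [-12.5  95.6] [0.525  0.2201]
jaw TR [34.6 70.2] [0.577  0.2075]
jaw BR [-9.4 70.3] [0.5344 0.1965]
fjaw top [37.2 21.8] [0.5917 0.1613]
fjaw bot [-50.6  21.2] [0.5069 0.1385]
```

View pics/w1c.png

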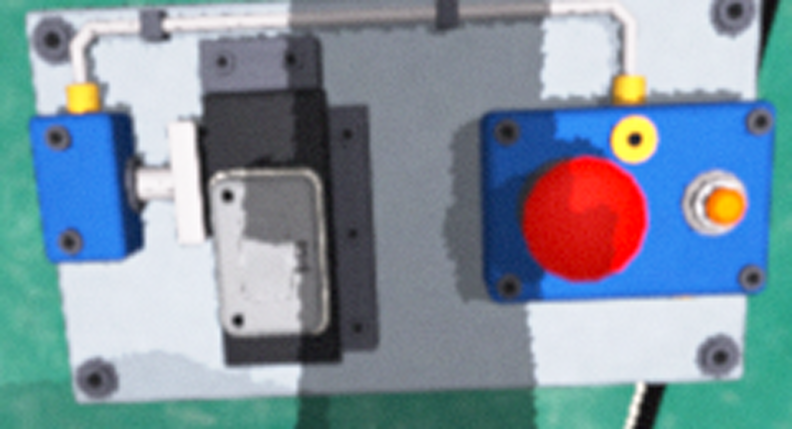

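The crop shows the housing (crop centre (268,250)) well short of the stop, lying left of the fixed jaw with the jaw open. The pin is low.

Fit results:
- **Fixture:** at (0.561, 0.131), yaw 14.6°.
- **Nest:** at fixture (12.6, 42.3) mm.
- **Housing:** about 27 mm short of the stop and 4 mm left.

Next I'll go behind it.

Emit:
jog_arm:
  deltas:
    - [[-22,-23,10,-0.5,0,-1.2,0],[-22,-24,10,0,0,-1.1,0],[0,0,45,0,0,0,0],[0,0,45,0,0,0,0],[0,0,30,0,0,0,0]]

```text
clock: 3.9
eef_pos: [0.478, 0.1413, 0.1342]
tool_rot: [0.99, 0.139, 0.009, -0.008]
ft_force: [-0.1, -0.3, -0.1]
grip_width: -0.0001
```

```bash
cat > st.py <<'E'
from h import *
import sys
s=np.array([.5612,.1308]);c,n=np.cos(.2552),np.sin(.2552)
o=get_obs();Rm=R.from_quat(o["tool_rot"]).as_matrix()
d=np.array([[c,n],[-n,c]])@(o["eef_pos"][:2]-s)*1e3
print("fix",d.round(1),"nest",(d-[12.6,42.3]).round(1),"z",o["eef_pos"][2]*1e3,"yaw",np.degrees(np.arctan2(Rm[1,0],Rm[0,0])).round(2),"xz,yz",Rm[2,:2].round(4),"F",o["ft_force"],o["clock"])
E
python3 st.py
```

```text
fix [-77.8  31.1] nest [-90.4 -11.2] z 134.24467619505336 yaw 15.96 xz,yz [ 0.0201 -0.0131] F [-0.13587679 -0.34987677 -0.05885301] 3.9
```

Emit:
jog_arm:
  deltas:
    - [[0,-15,20,-0.7,-1.1,1.3,0],[0,0,30,0,0,0,0],[0,0,20,0,0,0,0],[0,0,0,0,0,0,0]]

```text
clock: 4.3
eef_pos: [0.4719, 0.1396, 0.0611]
tool_rot: [0.99, 0.139, -0.003, -0.007]
ft_force: [-0.3, -0.5, 0.5]
grip_width: 0.0002
```

```bash
python3 st.py
```

```text
fix [-84.2  31.1] nest [-96.8 -11.2] z 61.13948926928896 yaw 15.95 xz,yz [-0.0037 -0.0139] F [-0.26837915 -0.53333287  0.50534829] 4.3
```

```bash
python3 - <<'E'
from h import *
o=get_obs();print(o["tau"].round(2),o["joint_pos"].round(3),o["joint_vel"].round(3),o["ft_torque"].round(2))
im=camera("scene"); save(im,"s1.png",1.5)
o=get_obs();print(o["tau"].round(2),o["joint_pos"].round(3))
E
python3 st.py
```

```text
[ 2.000e-02 -3.778e+01  2.200e+01 -6.200e-01  5.000e-02 -0.000e+00] [ 0.278  0.338 -0.25   0.986  0.014  3.142] [-0.002 -0.04   0.009  0.024 -0.     0.001] [-0.    0.01 -0.01]
[ 2.000e-02 -3.758e+01  2.173e+01 -3.500e-01  5.000e-02  0.000e+00] [ 0.278  0.337 -0.248  0.987  0.014  3.142]
fix [-83.3  31.1] nest [-95.9 -11.2] z 62.47272023232788 yaw 15.94 xz,yz [-0.0019 -0.0139] F [ 0.26087287  1.3844983  -0.126226  ] 4.35
```

View pics/s1.png

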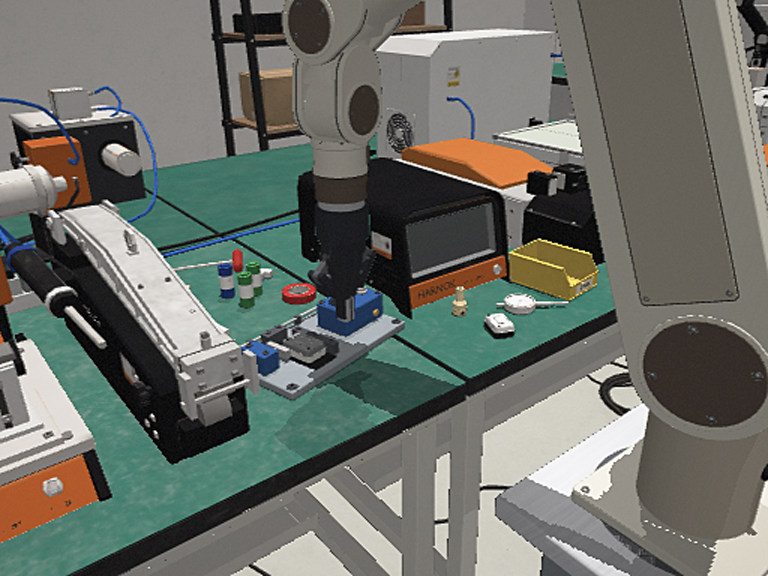

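The scene picture shows the gripper beside the fixture, touching nothing, at about (345,300). The stall came from joint 6 sitting at its +π limit, which forces tool yaw ≥ joint 1. I'll take about 20° of yaw, so a finger corner pushes, and shift left to suit.

Emit:
jog_arm:
  deltas:
    - [[0,0,0,-0.8,0,-4.3,0],[0,-13,0,0,0,0,0],[0,-12,0,0,0,0,0],[0,0,0,0,0,0,0]]

```text
clock: 4.75
eef_pos: [0.4661, 0.1658, 0.0686]
tool_rot: [0.985, 0.175, 0.004, -0.001]
ft_force: [0.9, -0.7, -0.4]
grip_width: 0.0001
```

```bash
python3 st.py; python3 -c "
from h import *
print(get_obs()['joint_pos'])"
```

```text
fix [-83.2  57.9] nest [-95.8  15.6] z 68.55302607729865 yaw 20.15 xz,yz [ 0.0083 -0.0003] F [ 0.91172082 -0.70492479 -0.38482903] 4.75
[ 3.41627423e-01  3.25587737e-01 -2.47016343e-01  9.89886405e-01
  3.53488810e-04  3.13155698e+00]
```

Emit:
jog_arm:
  deltas:
    - [[0,0,22,0,-0.4,0,0],[0,0,16,0,0,0,0],[0,0,0,0,0,0,0],[0,0,0,0,0,0,0]]

```text
clock: 5.15
eef_pos: [0.4687, 0.1689, 0.0336]
tool_rot: [0.984, 0.175, 0.004, -0.001]
ft_force: [-0.3, 0.7, 0.5]
grip_width: 0.0001
```

```bash
python3 st.py
```

```text
fix [-79.9  60.2] nest [-92.5  17.9] z 33.589568281764244 yaw 20.2 xz,yz [ 0.0091 -0.0001] F [-0.32142111  0.72990999  0.45999755] 5.15
```

Emit:
jog_arm:
  deltas:
    - [[0,4,7,0,-0.4,0,0],[8,1,0,0,0,0,0],[8,1,0,0,0,0,0],[6,0.6,0,0,0,0,0],[0,0,0,0,0,0,0]]

```text
clock: 5.65
eef_pos: [0.4965, 0.1711, 0.029]
tool_rot: [0.985, 0.175, 0.004, -0.001]
ft_force: [0.6, 0.7, 0.2]
grip_width: 0.0002
```

```bash
python3 st.py
python3 - <<'E'
from h import *
im=camera("wrist");cv2.imwrite("pics/w2.png",cv2.resize(im[60:384,100:412,::-1],None,fx=1.8,fy=1.8,interpolation=cv2.INTER_CUBIC))
E
```

```text
fix [-52.5  55.3] nest [-65.1  13. ] z 28.98088809785479 yaw 20.13 xz,yz [0.0072 0.0002] F [0.56685821 0.70974649 0.22916289] 5.65
```

View pics/w2.png

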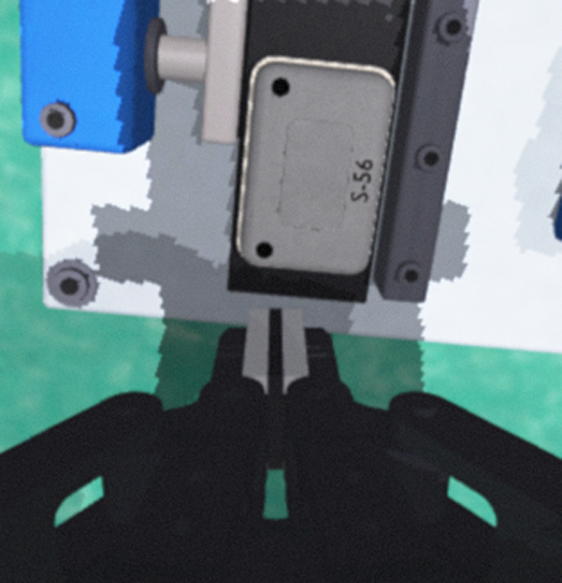

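The picture shows the fingertips (275,310) just behind the housing (near edge at row 270), not touching and well centred on it. Pushing on.

Emit:
jog_arm:
  deltas:
    - [[8,0.8,0,0,0,0,0],[8,0.8,0,0,0,0,0],[4,0.4,0,0,0,0,0],[0,0,0,0,0,0,0]]

```text
clock: 6.1
eef_pos: [0.517, 0.1764, 0.029]
tool_rot: [0.985, 0.175, 0.003, -0.0]
ft_force: [-0.6, -0.4, 0.0]
grip_width: 0.0001
```

```bash
python3 st.py
```

```text
fix [-31.2  55.2] nest [-43.8  12.9] z 29.032247161163593 yaw 20.14 xz,yz [0.0064 0.0001] F [-0.60509756 -0.43097376  0.01741168] 6.1
```

Emit:
jog_arm:
  deltas:
    - [[2,0.2,0,0,0,0,0],[2,0.2,0,0,0,0,0]]

```text
clock: 6.3
eef_pos: [0.5207, 0.1773, 0.0288]
tool_rot: [0.985, 0.175, 0.003, -0.0]
ft_force: [0.1, -0.5, -0.1]
grip_width: 0.0
```

```bash
python3 st.py
python3 - <<'E'
from h import *
im=camera("wrist");cv2.imwrite("pics/w3.png",cv2.resize(im[60:384,100:412,::-1],None,fx=1.8,fy=1.8,interpolation=cv2.INTER_CUBIC))
E
```

```text
fix [-27.5  55.3] nest [-40.1  13. ] z 28.80160255358457 yaw 20.14 xz,yz [0.0054 0.0001] F [ 0.10859859 -0.5161462  -0.12334828] 6.3
```

View pics/w3.png

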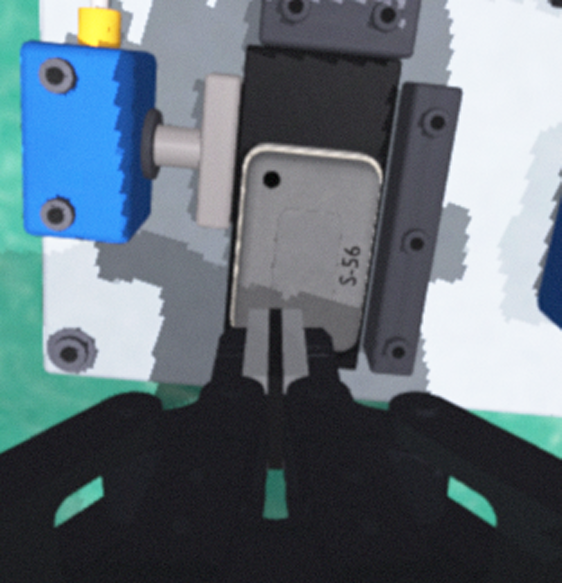

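The picture shows the finger wedge overlapping the housing's near end (tips at row 308, housing edge at about 345). The gap to the stop, rows 55–148, looks unchanged. I need a side check before going on.

Run:
```python
from h import *
s=np.array([.5612,.1308]);c,n=np.cos(.2552),np.sin(.2552)
def nest(u,v,z): return (np.array([[c,n],[-n,c]])@(ray("wrist",(100+u/1.8,60+v/1.8),z)[:2]-s)*1e3-[12.6,42.3]).round(1)
for a in [("near",342,352,.039),("far R",378,158,.039),("far L",250,152,.039),("stop L",248,50,.035),("jaw end",372,368,.033),("fjaw far",402,85,.033),("pad R top far",238,76,.034),("pad bot",232,226,.034),("tip@z29",275,308,.029),("tip@z45",275,308,.045)]: print(a[0],nest(*a[1:]))
im=camera("scene")[165:290,140:300];cv2.imwrite("pics/s2.png",cv2.resize(im[...,::-1],None,fx=4.7,fy=4.7,interpolation=cv2.INTER_CUBIC))
```

```text
near [-51.3  -8.2]
far R [  7.8 -10.6]
far L [ 6.1 24.5]
stop L [32.7 27.4]
jaw end [-59.  -19.3]
fjaw far [ 27.6 -15.4]
pad R top far [25.7 29.6]
pad bot [-16.6  28. ]
tip@z29 [-43.3  12.9]
tip@z45 [-36.5  13.6]
```

View pics/s2.png

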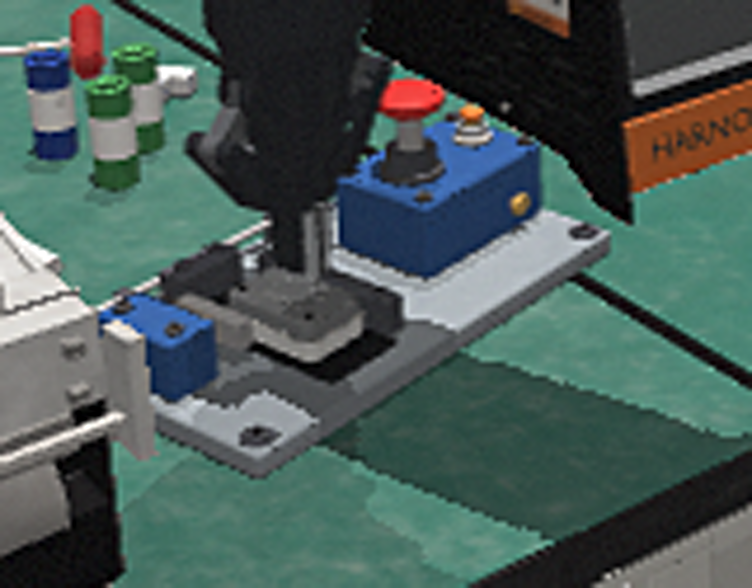

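Run:
```python
from h import *
m=camera_model("scene");f=192/np.tan(np.radians(m["fovy"])/2);Ti=np.linalg.inv(np.array(m["pose"]))
def pr(p):
    q=Ti[:3,:3]@p+Ti[:3,3]; u=np.array([m["cx"],m["cy"]])+f*q[:2]/q[2]; return (u.round(1),((u-[140,165])*4.7).round(0))
o=get_obs();print(o["eef_pos"],pr(o["eef_pos"]))
s=np.array([.5612,.1308]);c,n=np.cos(.2552),np.sin(.2552);A=np.array([[c,-n],[n,c]])
for x,y,z in [(0,-58,107),(-75,135,14),(-75,-135,14),(12.6-42,42.3+13,29),(12.6-42,42.3+13,45),(12.6-58,42.3+4,39),(-33,-31,58)]:
    print((x,y,z),pr(np.r_[A@[x/1e3,y/1e3]+s,z/1e3])[1])
print(np.array(m["pose"])[:3,3], R.from_quat(o["tool_rot"]).as_matrix())
for k in (208,225.6),(202,225):print([np.round(ray("scene",k,z),3) for z in (.03,.039,.05)])
```

```text
[0.52085022 0.17737206 0.02887895] (array([205.2, 234.3]), array([306., 326.]))
(0, -58, 107) [411.  88.]
(-75, 135, 14) [262. 460.]
(-75, -135, 14) [616. 231.]
(-29.4, 55.3, 29) [309. 327.]
(-29.4, 55.3, 45) [307. 298.]
(-45.4, 46.3, 39) [345. 311.]
(-33, -31, 58) [429. 209.]
[-0.24023686  0.61169388  0.53341889] [[ 9.38830226e-01  3.44337752e-01  5.41478706e-03]
 [ 3.44332337e-01 -9.38845839e-01  1.93173789e-03]
 [ 5.74882058e-03  5.09123645e-05 -9.99983474e-01]]
[array([0.549, 0.152, 0.03 ]), array([0.535, 0.16 , 0.039]), array([0.518, 0.17 , 0.05 ])]
[array([0.561, 0.161, 0.03 ]), array([0.547, 0.169, 0.039]), array([0.529, 0.179, 0.05 ])]
```

The projections of known fixture points match the scene picture. The fingertips, though, show at crop (318,285) rather than the (306,326) expected for the reported TCP. So the real tips are about 15–20 mm above the reported TCP and hovered over the housing, and nothing moved. I'll back off and descend gently, watching the force.

Emit:
jog_arm:
  deltas:
    - [[-14,-1.4,-2,0,-0.3,0,0],[-14,-1.4,0,0,0,0,0],[-8,-0.8,0,0,0,0,0],[0,0,6,0,0,0,0],[0,0,0,0,0,0,0]]

```text
clock: 6.9
eef_pos: [0.4849, 0.1682, 0.0246]
tool_rot: [0.985, 0.175, 0.001, -0.0]
ft_force: [0.0, 0.7, -0.7]
grip_width: 0.0001
```

```bash
python3 st.py
python3 - <<'E'
from h import *
im=camera("scene")[165:290,140:300];cv2.imwrite("pics/s3.png",cv2.resize(im[...,::-1],None,fx=4.7,fy=4.7,interpolation=cv2.INTER_CUBIC))
for r in masks_of("housing","scene")[:1]: print(r["at"])
m=camera_model("scene");f=192/np.tan(np.radians(m["fovy"])/2);Ti=np.linalg.inv(np.array(m["pose"]))
for dz in (0,.01,.02):
    p=get_obs()["eef_pos"]+[0,0,dz];q=Ti[:3,:3]@p+Ti[:3,3];print(((np.array([m["cx"],m["cy"]])+f*q[:2]/q[2]-[140,165])*4.7).round())
E
```

```text
fix [-64.4  55.4] nest [-77.   13.1] z 24.556725347143157 yaw 20.15 xz,yz [0.0012 0.0001] F [ 0.02150103  0.65367995 -0.67545456] 6.9
[201.3, 225.5]
[362. 356.]
[361. 337.]
[360. 319.]
```

View pics/s3.png

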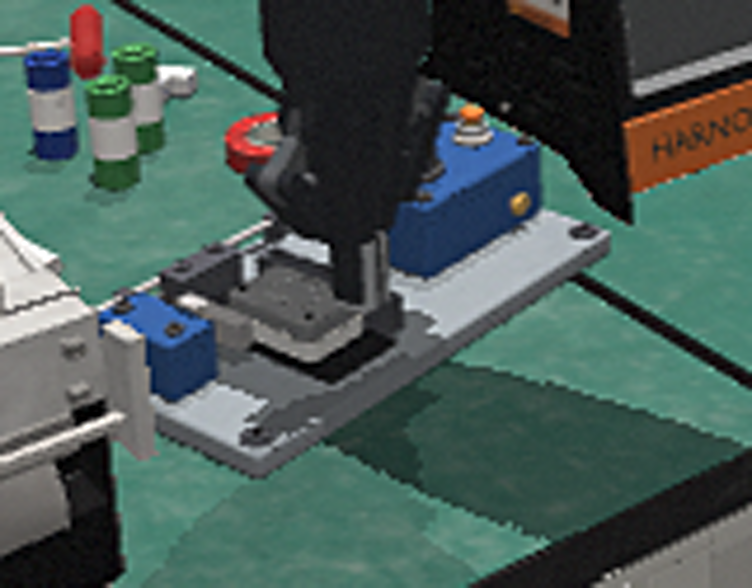

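The finger's lower end shows at (375,310) and the TCP projects to (362,356), so the tips really do stand about 20 mm higher than reported. The housing (300,310) is untouched. Lowering in small steps.

Emit:
jog_arm:
  deltas:
    - [[0,0,4,0,0,0,0],[0,0,4,0,0,0,0],[0,0,0,0,0,0,0]]

```text
clock: 7.3
eef_pos: [0.487, 0.1688, 0.0165]
tool_rot: [0.985, 0.175, 0.002, -0.0]
ft_force: [-0.3, 0.1, 0.2]
grip_width: 0.0
```

Emit:
jog_arm:
  deltas:
    - [[0,0,3,0,0,0,0],[0,0,2,0,0,0,0],[0,0,0,0,0,0,0]]

```text
clock: 7.6
eef_pos: [0.4872, 0.1688, 0.0107]
tool_rot: [0.985, 0.175, 0.002, -0.0]
ft_force: [0.1, -0.3, -0.2]
grip_width: -0.0001
```

```bash
python3 st.py
```

```text
fix [-62.   55.4] nest [-74.6  13.1] z 10.683016673638905 yaw 20.13 xz,yz [0.0032 0.0002] F [ 0.07695186 -0.30877097 -0.2311102 ] 7.6
```

No contact at reported z 10.7, which is below the plate top, so the offset is confirmed. A little lower, then push.

Emit:
jog_arm:
  deltas:
    - [[0,0,4,0,0,0,0],[8,0.8,0,0,0,0,0],[8,0.8,0,0,0,0,0],[4,0.4,0,0,0,0,0],[0,0,0,0,0,0,0]]

```text
clock: 8.1
eef_pos: [0.5089, 0.1744, 0.0065]
tool_rot: [0.985, 0.175, 0.002, -0.0]
ft_force: [-0.4, -0.8, -0.3]
grip_width: 0.0002
```

```bash
python3 st.py
python3 - <<'E'
from h import *
im=camera("wrist");cv2.imwrite("pics/w4.png",cv2.resize(im[60:384,100:412,::-1],None,fx=1.8,fy=1.8,interpolation=cv2.INTER_CUBIC))
for r in masks_of("housing","wrist")[:1]+masks_of("jaw_pad","wrist")[:1]: print(r["conf"],r["at"])
E
```

```text
fix [-39.6  55.4] nest [-52.2  13.1] z 6.50622383888079 yaw 20.13 xz,yz [0.0039 0.0002] F [-0.36412532 -0.75042036 -0.25293181] 8.1
0.97 [278.8, 156.8]
0.84 [216.4, 122.8]
```

View pics/w4.png

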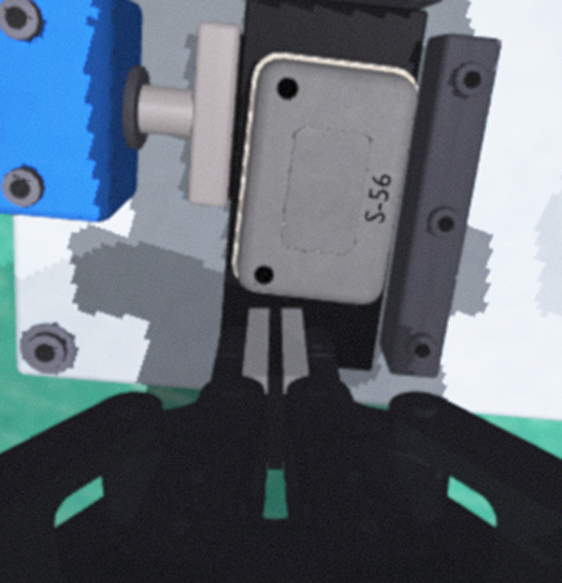

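The housing has moved ahead of the fingers: near edge at row 295, jaw end at 372, and about 12 mm left to the stop at row ~10. Continuing.

Emit:
jog_arm:
  deltas:
    - [[5,0.5,0,0,0,0,0],[3,0.3,0,0,0,0,0],[0,0,0,0,0,0,0]]

```text
clock: 8.55
eef_pos: [0.5157, 0.1761, 0.0065]
tool_rot: [0.985, 0.175, 0.001, -0.0]
ft_force: [0.1, 0.1, -0.0]
grip_width: -0.0
```

Emit:
jog_arm:
  deltas:
    - [[2,0.2,0,0,0,0,0],[1,0.1,0,0,0,0,0]]

```text
clock: 8.75
eef_pos: [0.5186, 0.1769, 0.0065]
tool_rot: [0.985, 0.175, 0.001, -0.0]
ft_force: [-0.7, 0.4, -1.3]
grip_width: 0.0003
```

Emit:
jog_arm:
  deltas:
    - [[2,0.2,0,0,0,0,0],[0,0,0,0,0,0,0]]

```text
clock: 8.95
eef_pos: [0.5208, 0.1775, 0.0065]
tool_rot: [0.985, 0.175, 0.001, -0.0]
ft_force: [-1.0, -0.1, 0.3]
grip_width: 0.0004
```

```bash
python3 st.py
```

```text
fix [-27.3  55.4] nest [-39.9  13.1] z 6.49546084044509 yaw 20.14 xz,yz [0.0021 0.0001] F [-0.96580456 -0.10610125  0.2504846 ] 8.95
```

Emit:
jog_arm:
  deltas:
    - [[1.5,0.15,0,0,0,0,0],[0,0,0,0,0,0,0]]

```text
clock: 9.15
eef_pos: [0.522, 0.1777, 0.0064]
tool_rot: [0.985, 0.175, 0.001, -0.0]
ft_force: [-0.7, -0.7, -0.1]
grip_width: 0.0003
```

Emit:
jog_arm:
  deltas:
    - [[1.5,0.15,0,0,0,0,0],[0,0,0,0,0,0,0]]

```text
clock: 9.35
eef_pos: [0.5222, 0.1776, 0.0061]
tool_rot: [0.985, 0.175, -0.001, 0.0]
ft_force: [-0.8, -0.7, 1.1]
grip_width: -0.0002
```

```bash
python3 st.py
python3 - <<'E'
from h import *
im=camera("wrist");cv2.imwrite("pics/w5.png",cv2.resize(im[30:384,100:412,::-1],None,fx=1.65,fy=1.65,interpolation=cv2.INTER_CUBIC))
s=np.array([.5612,.1308]);c,n=np.cos(.2552),np.sin(.2552);A=np.array([[c,-n],[n,c]])
# tool frame reported z is ~20mm low: correct the ray height by using z-20mm
for r in masks_of("housing","wrist")[:1]:
    q=cv2.boxPoints(cv2.minAreaRect(np.argwhere(r["pixels"])[:,::-1].astype(np.float32)))
    for dz in (0,.02): print(dz,[((A.T@(ray("wrist",k,.039-dz)[:2]-s))*1e3-[12.6,42.3]).round(1).tolist() for k in q])
E
```

```text
fix [-25.9  55.2] nest [-38.5  12.9] z 6.100522985900823 yaw 20.14 xz,yz [-0.0013  0.0001] F [-0.76489556 -0.68929682  1.13703947] 9.35
0 [[-23.0, 28.1], [34.9, 23.0], [32.4, -14.7], [-26.7, -14.2]]
0.02 [[-31.0, 29.3], [35.2, 23.5], [32.3, -19.7], [-35.2, -19.1]]
```

Emit:
jog_arm:
  deltas:
    - [[3,0.3,0,0,0,0,0],[3,0.3,0,0,0,0,0]]

```text
clock: 9.65
eef_pos: [0.5226, 0.1775, 0.0052]
tool_rot: [0.985, 0.175, -0.006, 0.001]
ft_force: [-8.5, -2.6, 5.4]
grip_width: 0.0004
```

```bash
python3 st.py
python3 - <<'E'
from h import *
print(get_obs()["tau"].round(2),get_obs()["joint_pos"].round(3))
im=camera("wrist");cv2.imwrite("pics/w5.png",cv2.resize(im[30:384,100:412,::-1],None,fx=1.65,fy=1.65,interpolation=cv2.INTER_CUBIC))
E
```

```text
fix [-25.6  54.9] nest [-38.2  12.6] z 5.235207067762926 yaw 20.14 xz,yz [-0.012  -0.0006] F [-8.50970364 -2.62545168  5.41389403] 9.65
[-2.000e-01 -4.443e+01  2.449e+01 -3.480e+00 -1.300e-01 -3.000e-02] [ 0.327  0.511 -0.142  0.93   0.     3.117]
```

The push met a firm 9 N with no further advance, and the mask puts the housing's far end at the stop face, so it is home. I'll back off, rise, and go over the plunger.

Emit:
jog_arm:
  deltas:
    - [[-6,-0.6,0,0,-0.4,0,0],[-6,-0.6,0,0,0,0,0],[0,0,-30,0,0,0,0],[0,0,-45,0,0,0,0],[0,0,-45,0,0,0,0]]

```text
clock: 10.2
eef_pos: [0.5082, 0.1737, 0.1211]
tool_rot: [0.984, 0.175, -0.016, 0.002]
ft_force: [1.1, 0.5, -0.3]
grip_width: -0.0004
```

Emit:
jog_arm:
  deltas:
    - [[0,0,-15,0,0,0,0],[9,37,0,0,0,0,0],[9,37,0,0,0,0,0],[9,37,0,0,0,0,0],[0,0,0,0,0,0,0]]

```text
clock: 10.7
eef_pos: [0.5831, 0.0803, 0.1482]
tool_rot: [0.984, 0.178, -0.001, 0.001]
ft_force: [0.1, 0.5, 0.8]
grip_width: -0.0002
```

```bash
python3 st.py
python3 - <<'E'
from h import *
s=np.array([.5612,.1308]);c,n=np.cos(.2552),np.sin(.2552);A=np.array([[c,-n],[n,c]])
im=camera("wrist")
for t,z in (("housing",.039),("pin_body",.077),("plunger_top",.107),("jaw_pad",.034)):
  for r in masks_of(t,"wrist")[:1]:
    q=cv2.boxPoints(cv2.minAreaRect(np.argwhere(r["pixels"])[:,::-1].astype(np.float32)))
    for dz in (0,.02): print(t,r["conf"],dz,[((A.T@(ray("wrist",k,z-dz)[:2]-s))*1e3-[12.6,42.3]).round(1).tolist() for k in q])
E
```

```text
fix [  8.4 -54.4] nest [ -4.2 -96.7] z 148.20224947597094 yaw 20.46 xz,yz [-0.0031  0.0022] F [0.10603508 0.50882409 0.78730934] 10.7
pin_body 0.58 0 [[-3.7, -138.6], [-2.5, -150.0], [-14.6, -152.1], [-15.8, -140.5]]
pin_body 0.58 0.02 [[-9.5, -143.0], [-8.2, -155.4], [-21.2, -157.7], [-22.6, -145.1]]
plunger_top 0.84 0 [[-11.1, -71.1], [16.5, -92.7], [-5.9, -119.9], [-35.2, -98.5]]
plunger_top 0.84 0.02 [[-18.3, -69.9], [11.9, -93.5], [-12.6, -123.3], [-44.7, -99.8]]
jaw_pad 0.66 0 [[22.6, 42.9], [24.0, 29.3], [-20.3, 29.8], [-21.8, 44.0]]
jaw_pad 0.66 0.02 [[19.6, 51.7], [21.1, 37.2], [-26.3, 37.8], [-27.9, 52.9]]
```

Emit:
jog_arm:
  deltas:
    - [[-4,0,25,0,0,0,0],[0,0,20,0,0,0,0],[0,0,6,0,0,0,0],[0,0,0,0,0,0,0]]

```text
clock: 11.35
eef_pos: [0.5742, 0.0876, 0.0966]
tool_rot: [0.983, 0.184, -0.002, 0.0]
ft_force: [-0.5, 0.9, -0.1]
grip_width: 0.0001
```

Emit:
jog_arm:
  deltas:
    - [[0,0,4,0,0,0,0],[0,0,0,0,0,0,0]]

```text
clock: 11.55
eef_pos: [0.5745, 0.0888, 0.0937]
tool_rot: [0.983, 0.185, -0.001, 0.0]
ft_force: [-0.0, 0.2, 0.3]
grip_width: -0.0003
```

```bash
python3 st.py
```

```text
fix [  2.2 -44. ] nest [-10.4 -86.3] z 93.65134065855482 yaw 21.31 xz,yz [-0.0029 -0.0001] F [-0.0091932   0.15353796  0.26953211] 11.55
```

It drifted left, so I'll recentre and then creep down to contact.

Emit:
jog_arm:
  deltas:
    - [[1,11,-4,0,0,0,0],[0,0,0,0,0,0,0],[0,0,0,0,0,0,0]]

```text
clock: 11.85
eef_pos: [0.5814, 0.0782, 0.1001]
tool_rot: [0.983, 0.185, 0.0, 0.0]
ft_force: [0.4, -0.0, -0.1]
grip_width: 0.0
```

```bash
python3 st.py
```

```text
fix [  6.3 -56. ] nest [ -6.3 -98.3] z 100.05246435611909 yaw 21.32 xz,yz [0.0008 0.001 ] F [ 0.4151036  -0.02593897 -0.06536069] 11.85
```

Emit:
jog_arm:
  deltas:
    - [[-1,0,6,0,0,0,0],[0,0,4,0,0,0,0],[0,0,0,0,0,0,0]]

```text
clock: 12.15
eef_pos: [0.581, 0.0773, 0.0898]
tool_rot: [0.983, 0.184, 0.001, 0.0]
ft_force: [0.2, -0.6, 0.6]
grip_width: -0.0003
```

Emit:
jog_arm:
  deltas:
    - [[0,0,4,0,0,0,0],[0,0,0,0,0,0,0]]

```text
clock: 12.35
eef_pos: [0.5805, 0.0773, 0.0849]
tool_rot: [0.983, 0.185, 0.001, 0.0]
ft_force: [-0.2, -0.3, -0.9]
grip_width: -0.0001
```

```bash
python3 st.py
```

```text
fix [  5.1 -56.6] nest [ -7.5 -98.9] z 84.89971176203015 yaw 21.27 xz,yz [0.0009 0.0009] F [-0.24660496 -0.28629673 -0.90805847] 12.35
```

Emit:
jog_arm:
  deltas:
    - [[0,0,3,0,0,0,0],[0,0,0,0,0,0,0]]

```text
clock: 12.55
eef_pos: [0.5803, 0.0775, 0.0814]
tool_rot: [0.983, 0.185, 0.0, 0.0]
ft_force: [0.7, -0.2, -0.4]
grip_width: 0.0003
```

Emit:
jog_arm:
  deltas:
    - [[0,0,3,0,0,0,0],[0,0,0,0,0,0,0]]

```text
clock: 12.75
eef_pos: [0.5804, 0.0776, 0.0782]
tool_rot: [0.983, 0.185, 0.0, 0.0]
ft_force: [-0.7, -0.3, -0.6]
grip_width: 0.0
```

Emit:
jog_arm:
  deltas:
    - [[0,0,3,0,0,0,0],[0,0,0,0,0,0,0]]

```text
clock: 12.95
eef_pos: [0.5809, 0.0776, 0.0764]
tool_rot: [0.983, 0.185, 0.001, 0.0]
ft_force: [-2.9, -0.7, 4.7]
grip_width: -0.0004
```

Contact came at reported z≈77 with a sideways component towards the robot. I'll lift slightly, shift forward 6 mm for better centring, then make a trial stroke.

Emit:
jog_arm:
  deltas:
    - [[0,0,-6,0,0,0,0],[6,0.5,0,0,0,0,0],[0,0,4,0,0,0,0],[0,0,4,0,0,0,0],[0,0,0,0,0,0,0]]

```text
clock: 13.45
eef_pos: [0.5882, 0.0796, 0.0756]
tool_rot: [0.983, 0.185, 0.002, 0.001]
ft_force: [-2.8, -1.1, 6.1]
grip_width: 0.0001
```

```bash
python3 st.py
python3 - <<'E'
from h import *
im=camera("scene")[150:275,165:325];cv2.imwrite("pics/s4.png",cv2.resize(im[...,::-1],None,fx=4.7,fy=4.7,interpolation=cv2.INTER_CUBIC))
print([(r["conf"],r["at"],r["pixels"].sum()) for t in("pin_body","plunger_top") for r in masks_of(t,"scene")[:2]])
E
```

```text
fix [ 13.1 -56.4] nest [  0.5 -98.7] z 75.58492267808445 yaw 21.29 xz,yz [0.0046 0.002 ] F [-2.76201275 -1.07302914  6.12705631] 13.45
[]
```

View pics/s4.png

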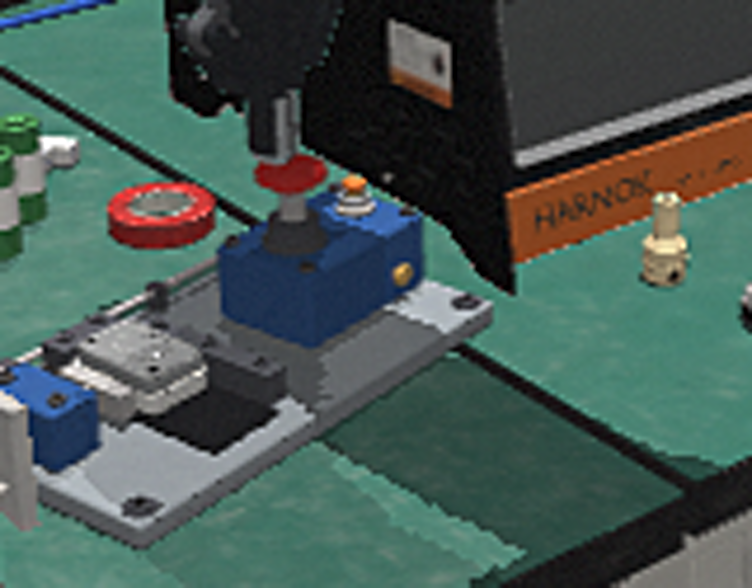

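The picture shows the fingers on the red head (tip at (278,158), head centre (291,172)), a little too far forward. The pin cap is low at (354,188), and the housing sits against the stop at (145,350). I'll shift back 8 mm and make the first stroke.

Emit:
jog_arm:
  deltas:
    - [[0,0,-7,0,-0.3,0,0],[-8,-2,0,0,0,0,0],[0,0,6,0,0,0,0],[0,0,8,0,0,0,0],[0,0,6,0,0,0,0]]

```text
clock: 14.1
eef_pos: [0.5797, 0.0785, 0.0645]
tool_rot: [0.983, 0.185, 0.001, 0.001]
ft_force: [-4.2, -0.5, 13.1]
grip_width: -0.0001
```

Emit:
jog_arm:
  deltas:
    - [[0,0,5,0,0,0,0],[0,0,4,0,0,0,0]]

```text
clock: 14.3
eef_pos: [0.5802, 0.0785, 0.0611]
tool_rot: [0.983, 0.185, 0.003, 0.001]
ft_force: [-13.3, -1.3, 38.6]
grip_width: -0.0002
```

```bash
python3 st.py
```

```text
fix [  5.2 -55.4] nest [ -7.4 -97.7] z 61.134860843954826 yaw 21.28 xz,yz [0.0062 0.004 ] F [-13.31002206  -1.3333982   38.57014383] 14.3
```

Full depth: bottom stop at reported z≈61, top at ≈77. Releasing, then a second stroke.

Emit:
jog_arm:
  deltas:
    - [[0,0,-8,0,-0.3,0,0],[0,0,-9,0,0,0,0],[0,0,-4,0,0,0,0],[0,0,0,0,0,0,0]]

```text
clock: 14.7
eef_pos: [0.5796, 0.0785, 0.0844]
tool_rot: [0.983, 0.185, 0.002, 0.002]
ft_force: [-0.4, -0.4, 0.7]
grip_width: 0.0002
```

Emit:
jog_arm:
  deltas:
    - [[0,0,8,0,0,0,0],[0,0,8,0,0,0,0],[0,0,5,0,0,0,0]]

```text
clock: 15.0
eef_pos: [0.5806, 0.0785, 0.0629]
tool_rot: [0.983, 0.185, 0.003, 0.002]
ft_force: [-3.9, -0.2, 13.8]
grip_width: 0.0
```

```bash
python3 st.py
```

```text
fix [  5.5 -55.5] nest [ -7.1 -97.8] z 62.923807953980784 yaw 21.29 xz,yz [0.0055 0.0052] F [-3.93780025 -0.23717216 13.7682433 ] 15.0
```

Stable. Finishing this stroke to the stop (3 mm more), then repeating.

Emit:
jog_arm:
  deltas:
    - [[0,0,4,0,0,0,0],[0,0,3,0,0,0,0]]

```text
clock: 15.2
eef_pos: [0.5809, 0.0785, 0.0612]
tool_rot: [0.983, 0.185, 0.005, 0.002]
ft_force: [-10.3, -1.6, 29.2]
grip_width: -0.0001
```

Emit:
jog_arm:
  deltas:
    - [[0,0,-8,-0.3,-0.3,0,0],[0,0,-9,0,0,0,0],[0,0,-4,0,0,0,0],[0,0,0,0,0,0,0]]

```text
clock: 15.6
eef_pos: [0.5798, 0.0784, 0.0814]
tool_rot: [0.983, 0.185, 0.002, 0.005]
ft_force: [-0.4, -0.3, -0.2]
grip_width: -0.0005
```

Emit:
jog_arm:
  deltas:
    - [[0,0,8,0,0,0,0],[0,0,8,0,0,0,0],[0,0,5,0,0,0,0],[0,0,4,0,0,0,0],[0,0,3,0,0,0,0]]

```text
clock: 16.1
eef_pos: [0.5809, 0.0784, 0.0613]
tool_rot: [0.983, 0.185, 0.005, 0.005]
ft_force: [-7.1, -1.1, 21.8]
grip_width: -0.0004
```

Emit:
jog_arm:
  deltas:
    - [[0,0,-8,0,-0.3,0,0],[0,0,-9,0,0,0,0],[0,0,-4,0,0,0,0],[0,0,0,0,0,0,0]]

```text
clock: 16.5
eef_pos: [0.5798, 0.0784, 0.0813]
tool_rot: [0.983, 0.185, 0.002, 0.006]
ft_force: [0.6, -0.5, -0.3]
grip_width: 0.0
```

```bash
python3 st.py
```

```text
fix [  4.7 -55.4] nest [ -7.9 -97.7] z 81.33223110887108 yaw 21.27 xz,yz [0.0025 0.0127] F [ 0.58581247 -0.45144493 -0.27042065] 16.5
```

Emit:
jog_arm:
  deltas:
    - [[0,0,8,0.6,0,0,0],[0,0,8,0,0,0,0],[0,0,5,0,0,0,0],[0,0,4,0,0,0,0],[0,0,3,0,0,0,0]]

```text
clock: 17.0
eef_pos: [0.5806, 0.079, 0.0613]
tool_rot: [0.983, 0.185, 0.004, -0.001]
ft_force: [-7.5, -1.4, 22.4]
grip_width: -0.0
```

Emit:
jog_arm:
  deltas:
    - [[0,0,-8,0,-0.3,0,0],[0,0,-9,0,0,0,0],[0,0,-4,0,0,0,0],[0,0,0,0,0,0,0]]

```text
clock: 17.4
eef_pos: [0.5795, 0.0787, 0.0812]
tool_rot: [0.983, 0.184, 0.001, -0.001]
ft_force: [0.5, -0.3, -0.4]
grip_width: 0.0002
```

Emit:
jog_arm:
  deltas:
    - [[0,0,8,0,0,0,0],[0,0,8,0,0,0,0],[0,0,5,0,0,0,0],[0,0,4,0,0,0,0],[0,0,3,0,0,0,0]]

```text
clock: 17.9
eef_pos: [0.5806, 0.0787, 0.0613]
tool_rot: [0.983, 0.184, 0.004, -0.001]
ft_force: [-7.1, -1.0, 22.1]
grip_width: -0.0003
```

Emit:
jog_arm:
  deltas:
    - [[0,0,-8,0,-0.3,0,0],[0,0,-9,0,0,0,0],[0,0,-4,0,0,0,0],[0,0,0,0,0,0,0]]

```text
clock: 18.3
eef_pos: [0.5794, 0.0785, 0.0812]
tool_rot: [0.983, 0.184, 0.001, -0.001]
ft_force: [0.1, -0.3, -0.2]
grip_width: 0.0002
```

Emit:
jog_arm:
  deltas:
    - [[0,0,8,0,0,0,0],[0,0,8,0,0,0,0],[0,0,5,0,0,0,0],[0,0,4,0,0,0,0],[0,0,3,0,0,0,0]]

```text
clock: 18.8
eef_pos: [0.5804, 0.0785, 0.0613]
tool_rot: [0.983, 0.184, 0.004, -0.001]
ft_force: [-6.8, -0.1, 20.8]
grip_width: 0.0
```

Emit:
jog_arm:
  deltas:
    - [[0,0,-8,0,-0.3,0,0],[0,0,-9,0,0,0,0],[0,0,-40,0,0,0,0],[0,0,-40,0,0,0,0],[0,0,0,0,0,0,0]]

```text
clock: 19.3
eef_pos: [0.5771, 0.0781, 0.1556]
tool_rot: [0.983, 0.184, -0.003, -0.001]
ft_force: [-0.0, -0.4, 0.3]
grip_width: -0.0
```

Emit:
jog_arm:
  deltas:
    - [[-35,-10,-10,0,0,0,0],[-35,-10,-10,0,0,0,0],[-35,-10,-10,0,0,0,0],[0,0,0,0,0,0,0]]

```text
clock: 19.7
eef_pos: [0.4621, 0.0672, 0.1757]
tool_rot: [0.983, 0.184, -0.011, -0.001]
ft_force: [1.4, 0.1, -0.4]
grip_width: -0.0002
```

```bash
python3 st.py
python3 - <<'E'
from h import *
s=np.array([.5612,.1308]);c,n=np.cos(.2552),np.sin(.2552);A=np.array([[c,-n],[n,c]])
a=camera("wrist");b=camera("scene")[165:265,165:285]
x=cv2.resize(a[0:160,130:390],None,fx=3,fy=3,interpolation=cv2.INTER_CUBIC)
for C in("wrist","scene"):
 for t,z in (("housing",.039),("pin_body",.1),("plunger_top",.107),("jaw_pad",.034)):
  for r in masks_of(t,C)[:1]:
    q=cv2.boxPoints(cv2.minAreaRect(np.argwhere(r["pixels"])[:,::-1].astype(np.float32)))
    print(C,t,round(r["conf"],2),np.round(r["at"]),[((A.T@(ray(C,k,z)[:2]-s))*1e3-[12.6,42.3]).round(1).tolist() for k in q])
y=cv2.resize(b,None,fx=4.5,fy=4.5,interpolation=cv2.INTER_CUBIC)
cv2.imwrite("pics/f.png",np.hstack([cv2.resize(x,(420,258)),cv2.resize(y,(310,258))])[...,::-1]) 
cv2.imwrite("pics/f2.png",y[...,::-1]);cv2.imwrite("pics/f1.png",x[...,::-1])
m=camera_model("scene");f=192/np.tan(np.radians(m["fovy"])/2);Ti=np.linalg.inv(np.array(m["pose"]))
for z in (.071,.077,.095):
    q=Ti[:3,:3]@np.r_[A@[0,-.108]+s,z]+Ti[:3,3];print("pin exp",z,np.array([m["cx"],m["cy"]])+f*q[:2]/q[2])
E
```

```text
fix [-111.9  -36.6] nest [-124.5  -78.9] z 175.69532640288608 yaw 21.19 xz,yz [-0.0214 -0.0061] F [ 1.44612947  0.09336813 -0.43308217] 19.7
wrist housing 0.59 [179.  23.] [[-26.3, 17.8], [12.2, 18.7], [16.5, -20.0], [-21.7, -22.5]]
wrist pin_body 0.88 [372.  40.] [[-8.5, -137.3], [3.3, -149.3], [-4.1, -158.5], [-16.2, -146.6]]
wrist plunger_top 0.65 [302.  27.] [[8.9, -80.8], [12.9, -116.0], [-19.5, -122.0], [-23.7, -85.2]]
wrist jaw_pad 0.86 [146.  18.] [[12.8, 31.1], [14.0, 21.1], [-13.1, 20.4], [-14.3, 30.8]]
scene housing 0.73 [217. 227.] [[44.8, 85.1], [130.3, -301.2], [-121.6, -127.0], [-140.4, 160.9]]
scene pin_body 0.55 [242. 188.] [[-10.1, -147.0], [-14.2, -150.0], [-52.7, -103.1], [-48.8, -100.3]]
scene plunger_top 0.35 [239. 186.] [[-20.7, -134.5], [-24.7, -137.4], [-62.6, -91.3], [-58.8, -88.5]]
scene jaw_pad 0.44 [187. 229.] [[13.5, 42.0], [26.6, 21.5], [-23.1, 25.5], [-34.8, 45.4]]
pin exp 0.071 [240.93768525 190.29498987]
pin exp 0.077 [240.86996574 188.14439843]
pin exp 0.095 [240.66503412 181.63631514]
```

Run:
```python
import cv2,numpy as np
def org(im,off,sc,lo,hi,box):
    h=cv2.cvtColor(im,cv2.COLOR_BGR2HSV);m=cv2.inRange(h,lo,hi)
    n,_,st,ce=cv2.connectedComponentsWithStats(m)
    for i in range(1,n):
        c=ce[i]/sc+off
        if st[i,4]>sc*sc*2 and box[0]<c[0]<box[1] and box[2]<c[1]<box[3]: print(c.round(1),"bbox",(st[i,0]/sc+off[0]).round(1),(st[i,1]/sc+off[1]).round(1),(st[i,2:4]/sc).round(1),st[i,4]/sc**2)
for n,f,off,sc in (("before","s4.png",(165,150),4.7),("start","s2.png",(140,165),4.7),("after","f2.png",(165,165),4.5)):
    im=cv2.imread("pics/"+f)
    print(n,"orange");org(im,np.array(off),sc,(8,130,120),(20,255,255),(230,252,170,200))
    print(n,"green");org(im,np.array(off),sc,(40,110,60),(75,255,255),(228,255,175,205))
im=cv2.imread("pics/f1.png");print("wrist orange");org(im,np.array((130,0)),3,(8,130,120),(20,255,255),(350,395,10,80))
print("wrist green");org(im,np.array((130,0)),3,(40,110,60),(75,255,255),(350,390,10,80))
# colours down the pin column
for f,off,sc in (("s4.png",(165,150),4.7),("f2.png",(165,165),4.5)):
    im=cv2.imread("pics/"+f);print(f,[(v,im[int((v-off[1])*sc),int((241-off[0])*sc)][::-1].tolist()) for v in range(176,198,2)])
```

```text
before orange
[240.3 189. ] bbox 237.8 187.4 [5.3 3.2] 11.679492983250338
before green
start orange
[240.3 189. ] bbox 237.9 187.3 [5.1 3.2] 11.951109099139881
start green
after orange
[240.2 184.4] bbox 237.4 179.9 [ 5.6 10.9] 29.382716049382715
after green
wrist orange
[374.2  37.6] bbox 365.7 27.7 [19. 19.] 187.66666666666666
wrist green
[359.1  43.5] bbox 358.3 40.0 [3.7 7.7] 4.111111111111111
s4.png [(176, [14, 13, 13]), (178, [22, 22, 22]), (180, [10, 10, 12]), (182, [12, 13, 12]), (184, [15, 15, 14]), (186, [0, 0, 0]), (188, [222, 188, 120]), (190, [171, 77, 31]), (192, [151, 151, 140]), (194, [137, 134, 133]), (196, [74, 77, 83])]
f2.png [(176, [11, 11, 11]), (178, [14, 19, 21]), (180, [152, 102, 57]), (182, [189, 108, 55]), (184, [135, 103, 57]), (186, [137, 109, 61]), (188, [143, 110, 59]), (190, [151, 108, 66]), (192, [111, 141, 120]), (194, [152, 148, 147]), (196, [79, 78, 80])]
```

```bash
python3 -c "
from workcell import *
print(job_done())"
```

```text
the job is handed in; nothing more can be done
None
```

The housing is pushed home against the end stop and clamped, the pin is fully out as far as I could measure, and the plunger is released. I handed the job in with the robot clear of everything, at about 20 s of the 48 s.

**Push:** My first push passed above the housing without touching it, because the real fingertips sit well above the reported TCP (20–30 mm). I lowered the tool and pushed until it stopped dead at about 9 N. The pictures then showed the housing against the stop.

**Pumping:** I made six full strokes, each down to the plunger's stop at 21–39 N on the fingertip, and lifted clear after each. The task expects 3 to 5; any extra ones do nothing.

**Last checks:**
- **Pin:** in the scene picture its cap rose about 21 mm, which fits fully out from a start about 3 mm up. I didn't view the final pictures, because I had used my 12. This comes from pixel colours; one faintly green pixel at the pin's root suggests the ring, but the colour search found no ring in the scene picture. The wrist picture had only a small green patch off the pin.
- **Jaw and housing:** the moving jaw's face went from about y +29 to +21 mm, and the housing now spans about y −21 to +18 mm, which fits it being clamped.
- **Disagreement:** the wrist and scene networks' positions for the pin, and the scene's for the housing, were several mm to several cm out. I did not rely on them.

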